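# Seat a mortar bar against the three datums of a measuring fixture

## Robot

A 6-joint arm with a two-finger parallel gripper is mounted at the origin on a cart in front of the work surface, level with it; the furniture and walls round the work are solid. World frame = base frame: x ahead of the robot, y to its left, z up, the work surface at z = 0. Lengths are in m, angles in rad, forces in N, time in s.
With the tool pointing down it reaches from about 0.35 to 0.975 m from the base axis. Payload 7.1 kg.
Tool frame: the origin (TCP) lies between the finger pads; the fingertips stand 17 mm ahead of it and the grasp point (between the pads) lies 2 mm behind it; z points along the fingers, y is the direction in which the jaws open and shut (so a half turn about z gives the same grasp; the last joint's range is limited). The gripper opens to 88 mm and grips with 3 to 60 N. Pads are 20 mm wide; open, the fingers measure 115 mm over their backs; the gripper's body (75 mm by 178 mm) begins 61 mm behind the grasp point.
Start: joints at [1.235, 0.423, 1.63, -0, 1.089, -0.019], TCP at [0.195, 0.594, 0.24] pointing down, gripper open.
Joint ranges: [-3, 3], [-0.9, 2.11], [0.09, 2.58], [-1.31, 4.45], [0.11, 2.69], [-2.54, 2.54]. Speed limits (rad/s): [2.39, 2.39, 3.01, 3.14, 3.14, 3.14].

## Interface

Orientations are given as a unit quaternion [w, x, y, z].
In Python, from plant import arm, command_gripper, camera, calibration, models gives the robot as it stands. Calls block until the motion is done:
- arm.move_ptp(position, orientation): joint-space move of the TCP to a pose.
- arm.move_linear(position, ori=None, velocity=0.15, max_force=None): straight line of the TCP; ori=None keeps the orientation; velocity is the mean speed in m/s. With max_force (N) it stops when the force on the tool has changed by that much, and returns True; else False.
- arm.set_joints(angles): joint-space move.
- command_gripper(opening, squeeze=None): finger opening in m; squeeze is the grip in N (None keeps the last); returns when the fingers have stopped.
- arm.dwell(seconds).
- arm.inverse_kinematics(position, orientation): joint angles nearest the present ones, or None.
- arm.state(): the state.
- camera(name): name is "scene" or "side" or "wrist"; returns the picture (420x560x3 uint8, red, green, blue); there is no depth.
- calibration(name): a dict with "fx", "fy", "cx", "cy" (pixels), "camera_from_world" (4x4, takes a point from world to camera coordinates); the wrist camera has in their place "mount" (4x4, takes a point from camera to tool coordinates, whose origin is the TCP and whose axes are the flange's). Camera axes: x right, y up, looking along -z (the intrinsics and any distortion apply to the point x, -y, -z); pixel columns grow to the right and rows downward; lengths in m; the calibration is good to about 2 mm. A picture is of the moment at which its call begins: read the wrist's pose just before it. calibration takes no time and is no camera call.
A pose or a line that the arm cannot do raises arm.MotionError and nothing moves.
- arm.sign_off(): hands the job in, once; it reports no verdict.
Trained networks look in the newest picture that a camera, given by its name, has taken for a name from the list of things; names that differ only in an ending like _2 or _b are one class to them, and where a whole thing is asked for, a point or a joint stands for the part that bears it (a point fixed in the world has none). Each returns a list of dicts, best first, with "score" (0 to 1); they miss things now and then, are a little off and sometimes report something else, mostly with a low value. They report only what shows in the picture. A call takes as long as a camera call.
- models.trace(camera, target): "region" (420x560 bool, what is visible of it) and "box" ([left, top, right, bottom] in pixels, round what is visible of it).
The state is a dict: "time": time; "qpos": joint angles; "qvel": joint speeds; "joint_efforts": joint torques, N m; "tool_pos": TCP position; "tool_rot": TCP orientation; "force": force on the tool from outside, world axes, zero at the start; "ft_torque": the same for the moment, N m; "grip_width": finger opening in m.
Only numpy, scipy, OpenCV 4.12 (cv2) and the standard library are available. Lean on these libraries where they do the work, as an engineer would, in place of code of your own. Each camera call takes 0.05 s, during which the arm holds its last target. There are 200 camera calls.

## Task

Pull the sliding jaw of the measuring fixture fully open by its upright tab and leave it open. Set the long mortar bar down flat on the fixture's base, clear of the stops, and press it firmly down (about 10 N); then slide it back until it lies flush against both pads of the long rail, and only after that slide it along the rail until its end touches the end stop. Let go with it seated on all three, and leave the other things on the bench where they are.

Things in the scene. Friction and masses are not known exactly. Their poses are not given: they have to be found in the camera images.
- fixture: grey-painted measuring fixture fixed to the bench, rigid; base plate 206 x 170 mm, 16 mm thick (own x from -96 to +110 mm, y from -118 to +52 mm). Origin: on the underside, straight below where the seated bar's centre belongs; x along the bar towards the end stop, y towards the long rail, z up. The jaw stands opposite the long rail.
- seat (a point): point on top of the base plate (16 mm above the fixture's origin), same axes as the fixture: where the middle of the bar's underside comes to lie when the bar is seated against both rail pads and the end stop
- rail_face (a point): the long rail, along the fixture's +y edge, 12 mm high above the base plate, carries two steel pads, 22 mm wide, centred at fixture x = -50 and +50 mm, whose faces look to -y. This point: midway between the two pads, in the plane of their faces (20 mm to fixture +y of seat), 6 mm above the base plate
- stop_face (a point): the end stop, at the fixture's +x end, 44 mm wide, 12 mm high above the base plate, carries one steel pad, 18 mm wide, whose face looks to -x. This point: middle of that face (80 mm to fixture +x of seat), 6 mm above the base plate
- jaw (a joint): sliding steel jaw: a bar 120 mm long in fixture x, 18 mm wide, 12.5 mm high above the base plate. Value in m: 0 shut, grows as it slides to fixture -y, 0.055 fully open (hard end). Rail pads to jaw face: 25 mm plus the value. Starts nearly shut (0 to 0.012), in the way of the bar. No spring: about 2 N of friction, it stays where it is left.
- jaw_tab (a point): middle of the top edge of the jaw's upright tab, by which it is pulled: 26 mm wide in fixture x, 10 mm thick in fixture y, top 58.5 mm above the bench, free down to the jaw's body (28.5 mm above the bench). Lies at fixture x = 0, y = -40 mm minus the jaw's value; same axes as the fixture.
- prism: loose long bar of hardened grey mortar, 160 x 40 x 40 mm, about 0.54 kg, lying on the bench to the left or right of the fixture. Origin: middle of its underside; x along its length (either end may lead), y across, z up. Friction on the base plate is about 0.6, so it drags hard while it is still being pressed down.
- cube: loose mortar cube, 50 mm, of the same grey mortar as the bar, on the other side of the fixture; origin in the middle of its underside. Bystander.
- mould: loose brass mould, 62 mm across, 60 mm high with three short lugs on top; origin in the middle of its underside. Bystander.
- weight_large: loose bright calibration weight, 30 mm across, 42 mm high; origin at its underside. Bystander.
- weight_small: loose bright calibration weight, 19 mm across, 28 mm high; origin at its underside. Bystander.
- timer: loose flat white timer, 62 x 62 x 20 mm; origin at its underside. Bystander.

How it is judged:
By the outcome, as a careful person would: the job done as asked, in the order asked, and still so for the second after the job is handed in, with the robot touching nothing.
It also fails if it takes over 58 s, if anything falls off the work surface, if the arm or the gripper's body presses on something with over 40 N, if the wrist force passes 120 N, or if a joint passes its speed limit or range.

## Working session

There is one attempt and no reset: what is moved stays moved. The work goes in short steps, each a Python script; the robot and the scene stay as the last script left them, time stands still between calls to the robot, and variables do not carry over. Pictures are saved under pics/ and viewed, about 8 in all and at most 12, crops included, and the job is handed in when it is done.

```bash
mkdir -p pics; ls; python3 - <<'E'
from plant import arm,camera,calibration,models
import cv2,numpy as np
np.set_printoptions(precision=4,suppress=True)
a=camera("scene");b=camera("side")
cv2.imwrite("pics/a.png",np.hstack([a,b])[:,:,::-1] if 0 else a[:,:,::-1]);cv2.imwrite("pics/b.png",b[:,:,::-1])
for c in("scene","side","wrist"):print(c,calibration(c))
for c in("scene","side"):
  for t in("fixture","prism","jaw","jaw_tab","cube","mould","timer","weight_large"):
    print(c,t,[(round(d["score"],2),d["box"]) for d in models.trace(c,t)[:2]])
s=arm.state();print(s)
E
```

```text
pics
scene {'fx': 385.4842943946899, 'fy': 385.4842943946899, 'cx': 282.57418861375726, 'cy': 208.61354715305097, 'camera_from_world': array([[ 0.8978, -0.4405, -0.0049, -0.4646],
       [ 0.2376,  0.4747,  0.8475, -0.1735],
       [-0.371 , -0.762 ,  0.5308, -1.1881],
       [ 0.    ,  0.    ,  0.    ,  1.    ]])}
side {'fx': 435.07663411268965, 'fy': 435.07663411268965, 'cx': 280.7806311168823, 'cy': 211.7896174890342, 'camera_from_world': array([[ 0.981 , -0.1934, -0.0162, -0.485 ],
       [ 0.0789,  0.3215,  0.9436, -0.1314],
       [-0.1773, -0.927 ,  0.3306, -1.1091],
       [ 0.    ,  0.    ,  0.    ,  1.    ]])}
wrist {'fx': 303.9414302715381, 'fy': 303.9414302715381, 'cx': 276.9586666040078, 'cy': 215.37852268772426, 'mount': array([[-0.0003,  0.9542,  0.2993,  0.0817],
       [ 1.    ,  0.0004, -0.0002,  0.0006],
       [-0.0003,  0.2993, -0.9542, -0.1444],
       [ 0.    ,  0.    ,  0.    ,  1.    ]])}
scene fixture [(0.87, [265.9, 202.6, 342.2, 244.8]), (0.66, [294.8, 299.8, 308.6, 315.9])]
scene prism [(0.73, [283.9, 255.1, 328.2, 293.1])]
scene jaw [(0.73, [344.0, 236.7
[... 500 characters left out ...]
2.3, 330.0, 245.8])]
side cube [(0.57, [249.2, 194.6, 265.8, 213.2])]
side mould [(0.55, [362.1, 255.9, 379.6, 292.2])]
side timer []
side weight_large [(0.74, [251.1, 312.6, 265.7, 341.9]), (0.24, [218.0, 193.2, 234.6, 203.1])]
{'time': 0.9, 'qpos': array([ 1.235 ,  0.4231,  1.6299, -0.    ,  1.0886, -0.019 ]), 'qvel': array([-0.0013,  0.0009,  0.0006,  0.0001,  0.0002,  0.0002]), 'joint_efforts': array([ -0.0025, -54.4562, -27.405 ,   0.0643,   0.0169,  -0.    ]), 'tool_pos': array([0.1947, 0.5939, 0.2397]), 'tool_rot': array([ 0.    ,  0.1577,  0.9875, -0.    ]), 'force': array([-0.278 , -0.5001, -0.3947]), 'ft_torque': array([-0.0209,  0.0156, -0.0748]), 'grip_width': 0.0877450763810022}
```

```bash
cat > h.py <<'E'
import numpy as np,cv2
from plant import arm,camera,calibration,models,command_gripper
from scipy.spatial.transform import Rotation as R
np.set_printoptions(precision=4,suppress=True)
def pose(s=None):
    s=s or arm.state();T=np.eye(4);q=s["tool_rot"]
    T[:3,:3]=R.from_quat([q[1],q[2],q[3],q[0]]).as_matrix();T[:3,3]=s["tool_pos"];return T
def cam(n,T=None):
    c=calibration(n)
    return c,(np.linalg.inv(c["camera_from_world"]) if n!="wrist" else (pose() if T is None else T)@c["mount"])
def ray(n,uv,z,T=None):
    c,W=cam(n,T);uv=np.atleast_2d(uv).astype(float)
    d=np.c_[(uv[:,0]-c["cx"])/c["fx"],-(uv[:,1]-c["cy"])/c["fy"],-np.ones(len(uv))]@W[:3,:3].T
    o=W[:3,3];return o+d*((z-o[2])/d[:,2])[:,None]
def proj(n,P,T=None):
    c,W=cam(n,T);p=(np.atleast_2d(P)-W[:3,3])@W[:3,:3]
    return np.c_[c["cx"]-c["fx"]*p[:,0]/p[:,2],c["cy"]+c["fy"]*p[:,1]/p[:,2]]
def down(yaw): # tool z down, tool y (jaw opening) axis at angle yaw+90; tool x at yaw
    m=np.array([[np.cos(yaw),np.sin(yaw),0],[np.sin(yaw),-np.cos(yaw),0],[0,0,-1.]])
    q=R.from_matrix(m).as_quat();return np.array([q[3],*q[:3]])
E
python3 - <<'E'
from h import *
a=cv2.imread("pics/a.png");b=cv2.imread("pics/b.png")
f=lambda i,x,y:cv2.resize(i[y:y+190,x:x+200],(400,380),interpolation=cv2.INTER_CUBIC)
cv2.imwrite("pics/c.png",np.hstack([f(a,185,150),f(b,200,170)]))
for n,uv in(("scene",[(304,224),(306,274),(354,255),(240,184)]),("side",[(309,250),(280,293),(371,275),(258,205)])):print(n,ray(n,uv,0.02)[:,:2])
E
```

```text
scene [[ 0.5677 -0.0667]
 [ 0.4488 -0.2948]
 [ 0.624  -0.2847]
 [ 0.4729  0.3066]]
side [[ 0.5507 -0.0902]
 [ 0.4364 -0.2875]
 [ 0.6523 -0.2542]
 [ 0.4763  0.3044]]
```

View pics/c.png

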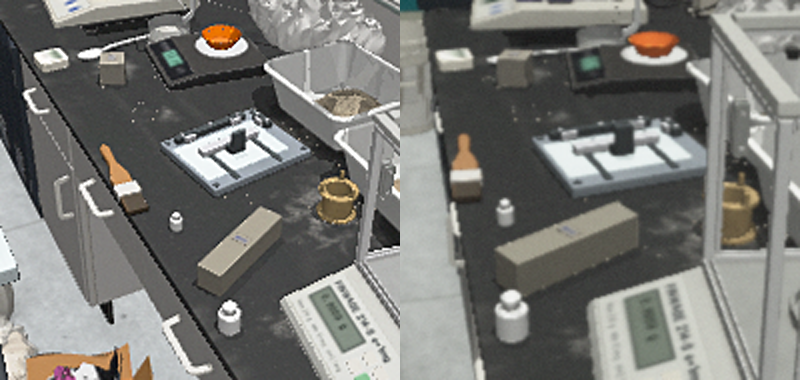

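```bash
python3 - <<'E'
from h import *
arm.move_ptp([0.52,-0.15,0.30],down(0.0))
T=pose();w=camera("wrist");np.save("T1.npy",T)
cv2.imwrite("pics/w1.png",cv2.resize(w,(784,588),interpolation=cv2.INTER_CUBIC)[:,:,::-1]);cv2.imwrite("pics/w1raw.png",w[:,:,::-1])
for t in("fixture","prism","jaw","jaw_tab"):
  for d in models.trace("wrist",t)[:1]:
    cs,_=cv2.findContours(d["region"].astype(np.uint8),0,2);k=max(cs,key=cv2.contourArea)
    print(t,d["score"],d["box"],cv2.boxPoints(cv2.minAreaRect(k)).tolist())
s=arm.state();print(s["time"],s["tool_pos"],s["qpos"])
E
```

```text
fixture 0.62 [129.3, 55.3, 273.1, 225.2] [[125.37557983398438, 75.00379180908203], [254.19921875, 54.875099182128906], [278.088623046875, 207.76739501953125], [149.26498413085938, 227.89608764648438]]
prism 0.88 [339.8, 174.6, 408.9, 279.4] [[337.5469055175781, 186.87936401367188], [367.1045227050781, 173.87399291992188], [411.1045227050781, 273.8739929199219], [381.5469055175781, 286.8793640136719]]
jaw 0.56 [181.8, 104.0, 222.9, 197.5] [[180.4967498779297, 107.98506927490234], [210.26002502441406, 101.47435760498047], [229.72694396972656, 190.46597290039062], [199.9636688232422, 196.9766845703125]]
jaw_tab 0.73 [182.1, 100.7, 223.7, 196.9] [[178.90792846679688, 107.978515625], [210.08181762695312, 100.52389526367188], [231.67367553710938, 190.817138671875], [200.49978637695312, 198.27175903320312]]
4.0167 [ 0.5201 -0.1497  0.3   ] [-0.3022  0.232   1.7571  0.      1.1525  1.268 ]
```

View pics/w1.png

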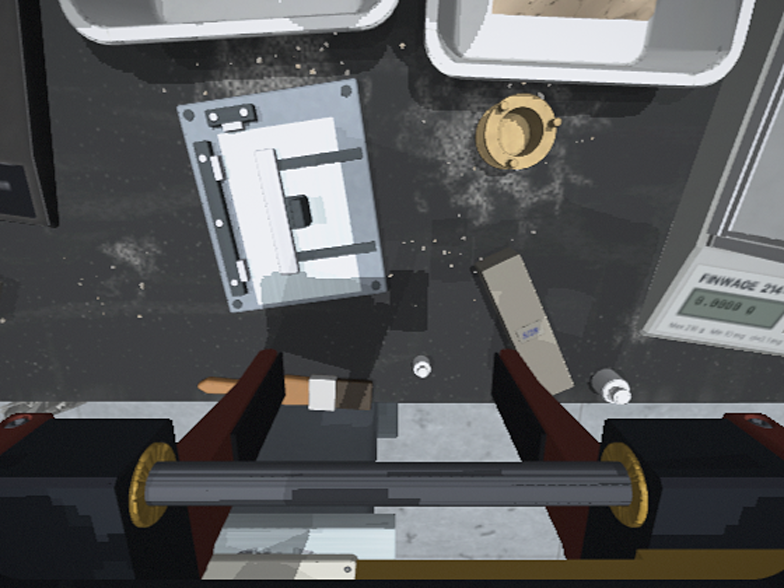

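```bash
cat >> h.py <<'E'
def fit(local,world): # 2D rigid fit -> yaw, origin xy
    L=np.asarray(local,float);W=np.asarray(world)[:,:2];l=L-L.mean(0);w=W-W.mean(0)
    a=np.arctan2((l[:,0]*w[:,1]-l[:,1]*w[:,0]).sum(),(l*w).sum());c,s=np.cos(a),np.sin(a)
    M=np.array([[c,-s],[s,c]]);o=W.mean(0)-M@L.mean(0);return a,o,W-(L@M.T+o)
E
python3 - <<'E'
from h import *
T=np.load("T1.npy")
k=560/784
w=ray("wrist",np.array([(178,106),(358,79),(386,292),(230,313)])*k,.016,T)
print(fit([(.110,.052),(.110,-.118),(-.096,-.118),(-.096,.052)],w))
w=ray("wrist",np.array([(480,268),(520,254),(573,384),(538,396)])*k,.04,T)
print(fit([(.08,.02),(.08,-.02),(-.08,-.02),(-.08,.02)],w))
print(ray("wrist",np.array([(422,367)])*k,.02,T),ray("wrist",np.array([(612,388)])*k,.03,T),ray("wrist",np.array([(297,210)])*k,.058,T))
E
```

```text
(np.float64(0.13092531744114963), array([ 0.5578, -0.0195]), array([[-0.0017, -0.0017],
       [-0.0013,  0.0004],
       [ 0.0021,  0.002 ],
       [ 0.0009, -0.0007]]))
(np.float64(0.4600929021373438), array([ 0.4485, -0.2924]), array([[ 0.0001,  0.0004],
       [-0.0038, -0.0013],
       [ 0.0002,  0.0006],
       [ 0.0036,  0.0003]]))
[[ 0.3957 -0.1866  0.02  ]] [[ 0.3756 -0.3932  0.03  ]] [[ 0.5682 -0.068   0.058 ]]
```

```bash
python3 - <<'E'
from h import *
command_gripper(0.06,30)
a=.131;M=np.array([[np.cos(a),-np.sin(a)],[np.sin(a),np.cos(a)]]);p=np.array([.5578,-.0195])+M@[-0.03,-.035]
arm.move_ptp([*p,0.18],down(a))
T=pose();w=camera("wrist");np.save("T2.npy",T)
cv2.imwrite("pics/w2.png",cv2.resize(w,(784,588),interpolation=cv2.INTER_CUBIC)[:,:,::-1])
F=lambda x,y,z:[*(np.array([.5578,-.0195])+M@[x,y]),z]
print(proj("wrist",[F(.11,.052,.016),F(.11,-.118,.016),F(-.096,-.118,.016),F(-.096,.052,.016),F(0,-.049,.0585),F(0,-.049,.0585)],T)*1.4,arm.state()["time"])
E
```

```text
[[254.5178  79.1925]
 [514.3109  79.1635]
 [491.5365 365.6017]
 [278.5908 365.6795]
 [409.5562 257.7442]
 [409.5562 257.7442]] 5.35
```

View pics/w2.png

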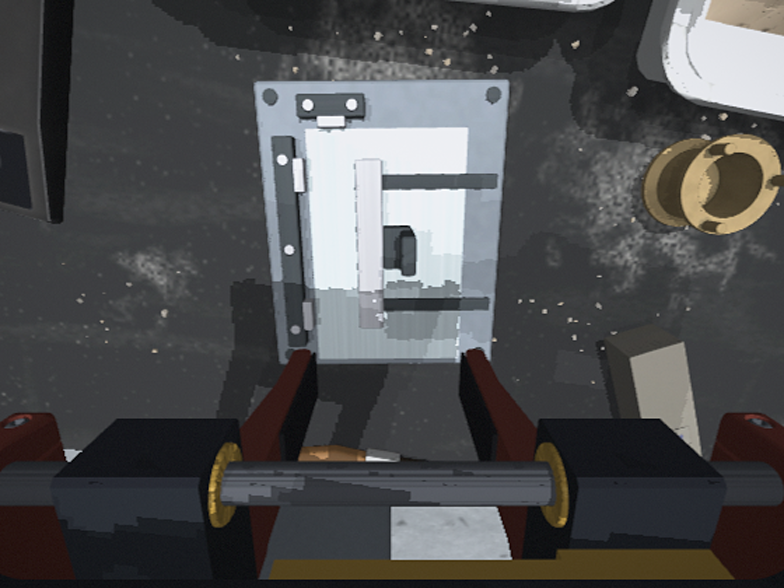

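```bash
python3 - <<'E'
from h import *
T=np.load("T2.npy");k=1/1.4
a,o,r=fit([(.110,.052),(.110,-.118),(-.096,-.118),(-.096,.052)],ray("wrist",np.array([(254.5,82),(509.5,80.5),(492,362),(279,363.5)])*k,.016,T))
print(a,o,r)
c,s=np.cos(a),np.sin(a);M=np.array([[c,-s],[s,c]]);np.savez("fx.npz",a=a,o=o)
t=ray("wrist",[np.array((410,252))*k],.0585,T)[0,:2];tl=(t-o)@M;print("tab local",tl)
W=lambda x,y,z:[*(o+M@[x,y]),z]
q=down(a)
arm.move_linear(W(0,tl[1],.11),q,velocity=.2)
arm.move_linear(W(0,tl[1],.052),velocity=.1)
command_gripper(0.0,30);s1=arm.state();print(s1["grip_width"],s1["force"])
L0=(s1["tool_pos"][:2]-o)@M
hit=arm.move_linear(W(0,-.115,.052),velocity=.08,max_force=12)
s2=arm.state();print(hit,L0,(s2["tool_pos"][:2]-o)@M,s2["force"])
arm.move_linear([*s2["tool_pos"][:2],.052],velocity=.1)
command_gripper(0.05)
s3=arm.state();print((s3["tool_pos"][:2]-o)@M,s3["force"],s3["time"])
E
```

```text
0.13921222184853735 [ 0.5581 -0.0189] [[-0.0014 -0.0015]
 [-0.0023  0.0013]
 [ 0.0018  0.0003]
 [ 0.002  -0.    ]]
tab local [ 0.0029 -0.0499]
0.009743489180376722 [-0.4454 -0.1189  0.4643]
True [ 0.     -0.0498] [-0.0001 -0.0946] [0.0849 8.3132 6.2915]
[-0.0001 -0.0945] [ 0.553  -0.3842 -0.2749] 9.075
```

```bash
python3 - <<'E'
from h import *
p=arm.state()["tool_pos"]
arm.move_linear([*p[:2],.16],velocity=.25)
command_gripper(0.085)
b=.46
arm.move_ptp([.4485-.05*np.cos(b),-.2924-.05*np.sin(b),.20],down(b))
T=pose();w=camera("wrist");np.save("T3.npy",T)
cv2.imwrite("pics/w3.png",cv2.resize(w,(784,588),interpolation=cv2.INTER_CUBIC)[:,:,::-1])
print(arm.state()["time"])
E
```

```text
11.4583
```

View pics/w3.png

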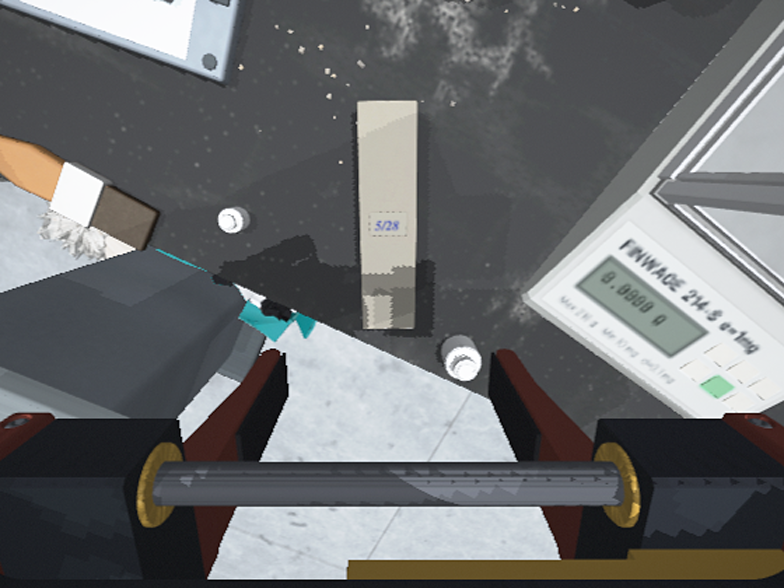

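```bash
python3 - <<'E'
from h import *
T=np.load("T3.npy");k=1/1.4
b,p,r=fit([(.08,.02),(.08,-.02),(-.08,-.02),(-.08,.02)],ray("wrist",np.array([(358,101),(418,101),(414,328),(363,328)])*k,.04,T))
print(b,p,r)
arm.move_linear([*p,.10],down(b),velocity=.25)
arm.move_linear([*p,.035],velocity=.15)
command_gripper(0.0,35);s=arm.state();print(s["grip_width"],s["force"])
arm.move_linear([*p,.13],velocity=.2)
s=arm.state();print(s["grip_width"],s["force"],s["ft_torque"])
f=np.load("fx.npz");a=float(f["a"]);o=f["o"];M=np.array([[np.cos(a),-np.sin(a)],[np.sin(a),np.cos(a)]])
np.save("p.npy",p)
g=o+M@[-.014,-.018]
arm.move_linear([*g,.13],down(a),velocity=.25)
T=pose();w=camera("wrist");np.save("T4.npy",T)
cv2.imwrite("pics/w4.png",cv2.resize(w,(784,588),interpolation=cv2.INTER_CUBIC)[:,:,::-1])
print(arm.state()["time"],arm.state()["tool_pos"])
E
```

```text
0.46169227750831404 [ 0.4459 -0.2942] [[-0.0005 -0.0007]
 [-0.0009  0.    ]
 [ 0.0004  0.0008]
 [ 0.001  -0.0001]]
0.040483383227041446 [0.1072 1.8316 2.9191]
0.04049671473991298 [-0.4789  0.7962 -6.433 ] [ 0.0004  0.165  -0.0946]
15.3167 [ 0.5461 -0.0394  0.1295]
```

View pics/w4.png

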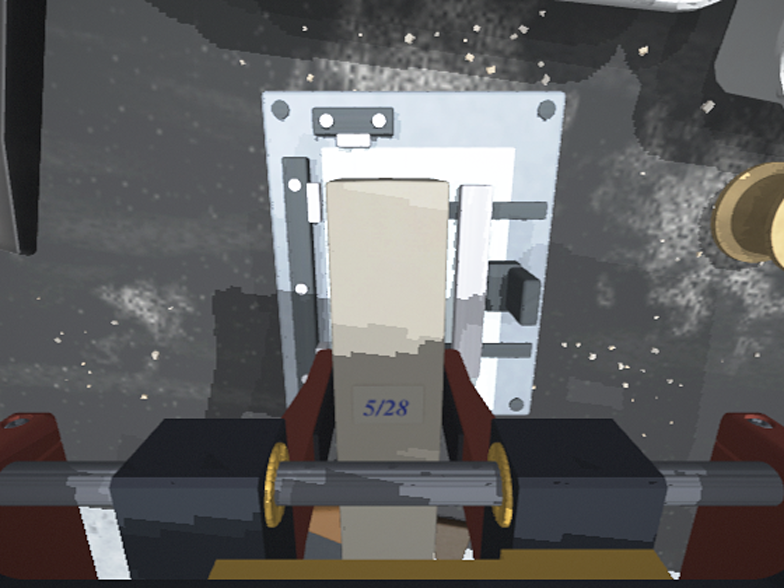

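```bash
python3 - <<'E'
from h import *
T=np.load("T4.npy");k=1/1.4
w=ray("wrist",np.array([(328,181),(447,181)])*k,.1345,T)
f=np.load("fx.npz");a=float(f["a"]);o=f["o"];M=np.array([[np.cos(a),-np.sin(a)],[np.sin(a),np.cos(a)]])
print("bar end rel tool",(w[:,:2]-T[:2,3])@M,"fixture",(w[:,:2]-o)@M)
# pads
print("stop pad face",(ray("wrist",np.array([(338,147),(369,147)])*k,.028,T)[:,:2]-o)@M)
print("rail pad face",(ray("wrist",np.array([(320.5,184),(320.5,222)])*k,.028,T)[:,:2]-o)@M)
print("jaw face",(ray("wrist",np.array([(459,187)])*k,.0285,T)[:,:2]-o)@M)
E
```

```text
bar end rel tool [[ 0.0796  0.0191]
 [ 0.0796 -0.0184]] fixture [[ 0.0648  0.0006]
 [ 0.0648 -0.0368]]
stop pad face [[ 0.0795  0.0089]
 [ 0.0795 -0.008 ]]
rail pad face [[0.0602 0.0193]
 [0.0392 0.0203]]
jaw face [[ 0.0585 -0.0578]]
```

```bash
python3 - <<'E'
from h import *
f=np.load("fx.npz");a=float(f["a"]);o=f["o"];M=np.array([[np.cos(a),-np.sin(a)],[np.sin(a),np.cos(a)]])
g=o+M@[-.014,-.018]
arm.move_linear([*g,.058],velocity=.12)
print(arm.state()["force"],arm.state()["tool_pos"])
h=arm.move_linear([*g,.044],velocity=.015,max_force=15)
s=arm.state();print(h,s["force"],s["tool_pos"],s["ft_torque"],s["grip_width"])
arm.dwell(.3);s=arm.state();print(s["force"],s["tool_pos"],s["time"])
E
```

```text
[ 0.7627 -0.0836 -5.8064] [ 0.5472 -0.0388  0.0584]
True [-1.8476 -0.3713  4.8914] [ 0.5468 -0.0386  0.051 ] [-0.0136  0.2609  0.0656] 0.040444598467081636
[-0.0763  0.3204  5.228 ] [ 0.5469 -0.0386  0.051 ] 16.95
```

```bash
python3 - <<'E'
from h import *
s=arm.state();p=s["tool_pos"]
h=arm.move_linear([*p[:2],p[2]-.006],velocity=.008,max_force=7)
s=arm.state();print(h,s["force"],s["tool_pos"])
arm.dwell(.4);s=arm.state();print(s["force"],s["tool_pos"],s["ft_torque"],s["time"])
E
```

```text
True [-0.7039 -0.0703  5.0751] [ 0.5468 -0.0386  0.0509]
[ 0.0189 -0.6458  5.1378] [ 0.5468 -0.0386  0.0509] [0.006  0.2697 0.0905] 17.575
```

```bash
python3 - <<'E'
from h import *
p=arm.state()["tool_pos"].copy();z=p[2]
for i in range(8):
    z-=.0005
    h=arm.move_linear([*p[:2],z],velocity=.01,max_force=25)
    arm.dwell(.08);s=arm.state();print(h,z,s["force"],s["tool_pos"][2])
    if s["force"][2]>10: break
arm.dwell(.3);s=arm.state();print(s["force"],s["ft_torque"],s["grip_width"],s["time"])
E
```

```text
False 0.05043963421198765 [-2.9378  0.4376  6.8928] 0.0509481329705109
False 0.049939634211987646 [-4.4817 -0.2692 12.0181] 0.050944617850405674
[-4.824   1.6606 12.827 ] [0.0357 0.8118 0.0734] 0.039940402815193746 18.575
```

```bash
cat >> h.py <<'E'
try:
    f=np.load("fx.npz");a=float(f["a"]);o=f["o"];M=np.array([[np.cos(a),-np.sin(a)],[np.sin(a),np.cos(a)]])
except OSError: pass
loc=lambda s:(s["tool_pos"][:2]-o)@M
W=lambda x,y,z:[*(o+M@[x,y]),z]
def rep(t):
    s=arm.state();print(t,"loc",loc(s),s["tool_pos"][2],"F",s["force"][:2]@M,s["force"][2],"g",s["grip_width"],s["time"]);return s
E
python3 - <<'E'
from h import *
command_gripper(0.05)
l=loc(arm.state())
arm.move_linear(W(*l,.052),velocity=.05)
command_gripper(0.0,8);rep("regrip")
h=arm.move_linear(W(l[0],-.004,.052),velocity=.05,max_force=14);rep(h)
h=arm.move_linear(W(l[0],.006,.052),velocity=.02,max_force=9);rep(h)
arm.dwell(.2);rep("")
E
```

```text
regrip loc [-0.0139 -0.018 ] 0.05200003765381109 F [ 0.6418 -0.769 ] 0.15961542849356705 g 0.04051097372400751 19.5417
False loc [-0.0139 -0.003 ] 0.05200283850667129 F [0.2766 5.0849] 0.47919851397891466 g 0.04022166260393247 19.975
True loc [-0.0139  0.0003] 0.05203991380469581 F [-0.6567 -1.8419] 4.2470886844294355 g 0.04075714173201979 20.325
 loc [-0.014   0.0003] 0.051982419646155915 F [-0.4538 -0.6165] 5.879922440683356 g 0.04049922747990687 20.525
```

```bash
python3 - <<'E'
from h import *
command_gripper(0.046);rep("open")
l=loc(arm.state())
h=arm.move_linear(W(l[0],.012,.052),velocity=.02,max_force=6);rep(h)
arm.dwell(.2);s=rep("")
T=pose();w=camera("wrist");np.save("T5.npy",T)
cv2.imwrite("pics/w5.png",cv2.resize(w[80:350,130:430],(800,720),interpolation=cv2.INTER_CUBIC)[:600,:,::-1])
E
```

```text
open loc [-0.0145  0.0005] 0.05130644401535513 F [-0.1016 -0.1993] 0.6306533389608782 g 0.045755927508435754 20.8583
True loc [-0.0144  0.0031] 0.05154946305885053 F [-0.1088 -3.3753] 1.5445561672268382 g 0.04626247762188507 21.1833
 loc [-0.0144  0.0031] 0.05146116940609761 F [-0.051  -3.8963] 2.2908598174270876 g 0.045719571618134246 21.3833
```

View pics/w5.png

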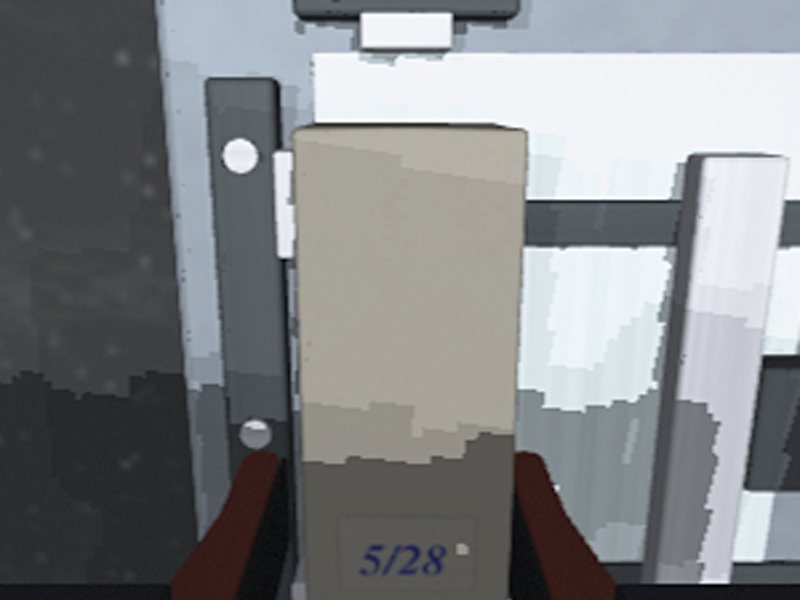

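```bash
python3 - <<'E'
from h import *
T=np.load("T5.npy");k=300/800
c=lambda x,y:(130+x*k,80+y*k)
w=(ray("wrist",[c(296,130),c(302,590),c(527,130),c(511,590)],.056,T)[:,:2]-o)@M
print(w, "slopes deg",np.degrees((w[0,1]-w[1,1])/(w[0,0]-w[1,0])),np.degrees((w[2,1]-w[3,1])/(w[2,0]-w[3,0])))
w=(ray("wrist",[c(207,80),c(222,400)],.028,T)[:,:2]-o)@M;print("rail",w,np.degrees((w[0,1]-w[1,1])/(w[0,0]-w[1,0])))
E
```

```text
[[ 0.0655  0.0193]
 [-0.0223  0.0212]
 [ 0.0655 -0.019 ]
 [-0.0223 -0.0202]] slopes deg -1.2345204312991447 0.8412871204216212
rail [[0.0741 0.0395]
 [0.0075 0.0408]] -1.0668354424990456
```

```bash
python3 - <<'E'
from h import *
x=loc(arm.state())[0]
arm.move_linear(W(x,.0006,.052),velocity=.03)
command_gripper(0.0,15);rep("grip")
h=arm.move_linear(W(-.004,.0006,.052),velocity=.04,max_force=14);rep(h)
h=arm.move_linear(W(.010,.0006,.052),velocity=.02,max_force=10);rep(h)
arm.dwell(.2);rep("")
E
```

```text
grip loc [-0.0147  0.0003] 0.05184336328652053 F [-1.4041 -3.7992] 0.22933481664899558 g 0.04035903289624538 21.95
True loc [-0.0137  0.0003] 0.05160006990060237 F [ 0.6299 -0.7485] 4.125740812192269 g 0.04026618247213729 22.1583
True loc [-0.0137  0.0003] 0.05159220317594446 F [-0.0297  0.9526] 4.881501278965945 g 0.04038771993630462 22.5333
 loc [-0.0137  0.0003] 0.051588800832060126 F [-1.2397  0.559 ] 5.796628082928971 g 0.04062026905790726 22.7333
```

```bash
python3 - <<'E'
from h import *
command_gripper(0.046);x=loc(arm.state())[0]
arm.move_linear(W(x,.0005,.053),velocity=.05);rep("open")
h=arm.move_linear(W(x,.012,.053),velocity=.02,max_force=6);rep(h)
arm.move_linear(W(x,.0005,.053),velocity=.04)
arm.move_linear(W(x,.0005,.10),velocity=.2)
command_gripper(0.0)
arm.move_linear(W(-.13,.0005,.10),velocity=.25)
arm.move_linear(W(-.13,.0005,.040),velocity=.15);rep("down")
h=arm.move_linear(W(-.103,.0005,.040),velocity=.05,max_force=12);rep(h)
h=arm.move_linear(W(-.080,.0005,.040),velocity=.02,max_force=9);rep(h)
arm.dwell(.2);rep("")
E
```

```text
open loc [-0.014   0.0005] 0.053055687926668524 F [ 0.325  -0.1775] -0.34190730004057257 g 0.046142471616317945 23.3167
True loc [-0.014   0.0031] 0.05296364405999909 F [ 0.6725 -2.5407] 1.1646559265214242 g 0.04579985083432772 23.6333
down loc [-0.1291  0.0004] 0.039892747816547225 F [-0.0922  0.1469] 0.42229007546607433 g 0.00030724007865163985 26.25
False loc [-0.1035  0.0006] 0.04004217443352421 F [-5.303  -0.3409] 4.224896880874719 g 0.0004846977356688555 26.9417
True loc [-0.0932  0.0009] 0.0394716644553984 F [-0.2981 -0.115 ] 0.013841336871088697 g 0.0004064893098016238 27.6333
 loc [-0.0941  0.001 ] 0.039204447874588946 F [0.6372 0.248 ] -1.109986995547357 g 0.00042588482104808083 27.8333
```

```bash
python3 - <<'E'
from h import *
h=arm.move_linear(W(-.080,.0005,.040),velocity=.015,max_force=8);rep(h)
arm.dwell(.15);rep("")
arm.move_linear(W(-.13,.0005,.040),velocity=.15)
arm.move_linear(W(-.13,.0005,.11),velocity=.25)
arm.move_linear(W(-.03,-.0,.20),velocity=.25)
T=pose();w=camera("wrist");np.save("T6.npy",T)
cv2.imwrite("pics/w6.png",cv2.resize(w[20:320,130:430],(600,600),interpolation=cv2.INTER_CUBIC)[:,:,::-1])
rep("")
E
```

```text
True loc [-0.0933  0.0012] 0.03892457916078374 F [0.4523 0.2736] -0.43853707793398317 g 0.0003157885266565999 28.2583
 loc [-0.0936  0.0012] 0.03875295466033568 F [ 0.5974 -0.8807] 0.405624588022837 g -1.3012919191579748e-05 28.4083
 loc [-0.0324  0.0004] 0.19782164587872328 F [-0.5225  0.0439] -0.6112930863587926 g 0.0004619227020463671 29.975
```

View pics/w6.png

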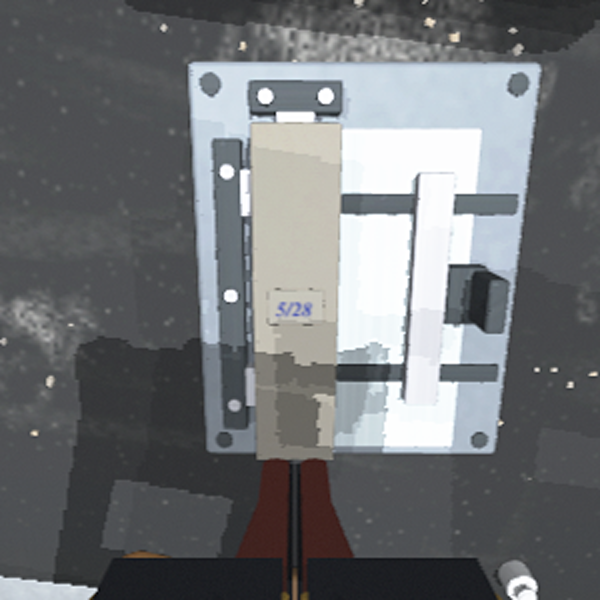

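```bash
python3 - <<'E'
from h import *
T=np.load("T6.npy")
c=lambda x,y:(130+x/2,20+y/2)
L=lambda uv,z:(ray("wrist",[c(*p) for p in uv],z,T)[:,:2]-o)@M
print("bar top FL FR NR NL",L([(250.5,124),(341,124),(332,460),(258,460)],.056))
print("stop pad face",L([(277,123),(315,123)],.028),"rail pads right edge",L([(251,170),(251,216),(254.5,368),(255.5,405)],.028))
print("rail edges L",L([(212,140),(223,428)],.028),"plate R",L([(541,64),(494,452)],.016),"plate L",L([(190,64),(208,452)],.016))
E
```

```text
bar top FL FR NR NL [[ 0.0786  0.0197]
 [ 0.0787 -0.0191]
 [-0.0801 -0.0187]
 [-0.0802  0.0194]]
stop pad face [[ 0.0813  0.0091]
 [ 0.0813 -0.0088]] rail pads right edge [[ 0.0605  0.0218]
 [ 0.0391  0.0223]
 [-0.0393  0.0221]
 [-0.0604  0.022 ]]
rail edges L [[ 0.0739  0.0401]
 [-0.0741  0.0403]] plate R [[ 0.1082 -0.1161]
 [-0.0939 -0.1158]] plate L [[ 0.108   0.0506]
 [-0.0943  0.0512]]
```

```bash
python3 - <<'E'
from h import *
def push(P,d,lim,ax,n=8):
    P=np.array(P,float)
    for i in range(n):
        P[:2]+=np.array(d)*.0005
        arm.move_linear(W(*P),velocity=.02,max_force=30);arm.dwell(.06)
        s=arm.state();F=s["force"][:2]@M
        print(P[:2],loc(s),F,round(s["force"][2],2))
        if F[ax]<lim:break
command_gripper(0.046)
arm.move_linear(W(-.004,.0004,.11),velocity=.25)
arm.move_linear(W(-.004,.0004,.054),velocity=.12);rep("in")
arm.move_linear(W(-.004,.0025,.054),velocity=.03,max_force=20)
push([-.004,.0025,.054],(0,1),-4.5,1)
arm.move_linear(W(-.004,.0004,.054),velocity=.05)
arm.move_linear(W(-.004,.0004,.11),velocity=.25)
command_gripper(0.0)
arm.move_linear(W(-.12,.0004,.11),velocity=.3)
arm.move_linear(W(-.12,.0004,.040),velocity=.15)
arm.move_linear(W(-.0945,.0004,.040),velocity=.08,max_force=25)
push([-.0945,.0004,.040],(1,0),-8,0)
arm.move_linear(W(-.12,.0004,.040),velocity=.1)
arm.move_linear(W(-.12,.0004,.11),velocity=.25);rep("end")
E
```

```text
in loc [-0.0035  0.0003] 0.0548333599116443 F [ 0.2562 -0.3498] -0.3652423840239042 g 0.045892537358931604 31.9667
[-0.004  0.003] [-0.0038  0.003 ] [-0.09   -0.0023] 0.6
[-0.004   0.0035] [-0.0039  0.003 ] [-0.0227 -5.4356] 1.59
[-0.094   0.0004] [-0.0939  0.0004] [-0.9053  0.3974] -0.02
[-0.0935  0.0004] [-0.0935  0.0004] [-0.9538 -0.0938] -0.22
[-0.093   0.0004] [-0.0932  0.0004] [ 0.0537 -0.121 ] 0.34
[-0.0925  0.0004] [-0.0931  0.0005] [-3.3227 -0.204 ] 1.47
[-0.092   0.0004] [-0.093   0.0005] [-5.1251 -1.4331] 3.3
[-0.0915  0.0004] [-0.0931  0.0005] [-6.3381 -2.1132] 3.83
[-0.091   0.0004] [-0.0931  0.0006] [-7.7584 -2.4962] 6.67
[-0.0905  0.0004] [-0.093   0.0006] [-9.8966 -3.347 ] 6.99
end loc [-0.1184  0.0001] 0.11098093391025997 F [-0.3048  0.4475] -0.024548970755115945 g 0.0005637894689327952 39.2333
```

```bash
python3 - <<'E'
from h import *
arm.move_linear(W(-.05,0,.22),velocity=.3)
w=camera("wrist");cv2.imwrite("pics/w7.png",cv2.resize(w[20:320,130:430],(600,600),interpolation=cv2.INTER_CUBIC)[:,:,::-1])
rep("")
E
```

```text
loc [-0.0524  0.0004] 0.21745102588201567 F [0.4421 0.7998] -0.14628773790850894 g 0.0003127922118925406 39.8667
```

View pics/w7.png

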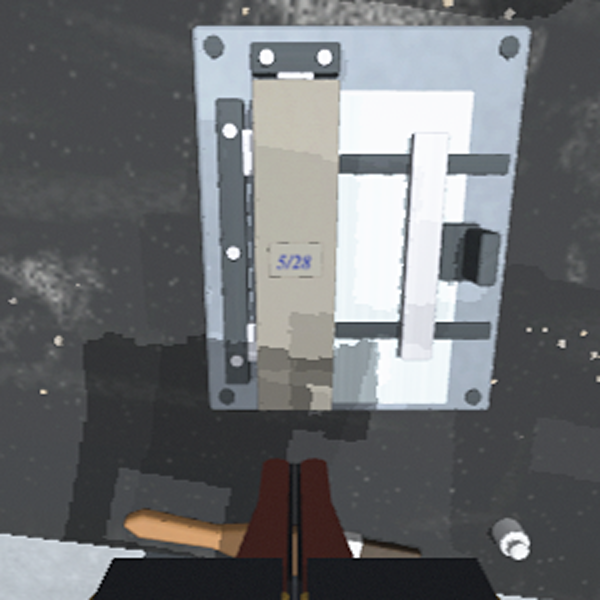

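The bar lies against both rail pads and the end stop, the jaw is open at the ends of its slots, and the gripper is clear of everything.

```bash
python3 -c "
from plant import arm
arm.sign_off();print(arm.state()['time'])"
```

```text
the job is handed in; nothing more can be done
the job is handed in; nothing more can be done
```

The bar is seated on both rail pads and the end stop, and the jaw is open. I handed the job in at about 40 s; the limit was 58 s.

**What I did, in order:**
1. I pulled the jaw by its tab to its hard end, which came at a value of about 0.055 m.
2. I set the bar down about 15 mm short of the end stop and 18 mm from the rail. I pressed it to about 12.8 N on the wrist sensor, a little over the 10 N asked.
3. I let go, took a light grip and slid the bar against the rail. The far pad was clearly in contact, and the bar lay parallel to the rail within about 0.2°.
4. I pushed the bar along the rail by its end until it met the stop.

**Last checks:**
- **Rail:** the bar did not give under 5.4 N.
- **End stop:** the bar did not move under nearly 10 N.
- **Final picture:** it shows the bar square in its seat and the jaw open. The arm was clear of everything, and the small weight had not been disturbed.

**Weak points:**
- The first press stopped early at about 5 N, so I pressed further in small steps.
- The first attempt to slide the bar along the rail while gripping it stalled after about 1 mm. I then let go and pushed from the end, closed fingers low down.
- The camera cannot see the pad faces under the bar's top edge, so contact there rests on the force checks.
- I did not view the other bystanders again at the end, but the arm did not work near them.

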